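# Prise open the pump control box and reset it

### The job

The shower pump's control box on the bath surround has tripped and needs a reset. Take the flat scraper, push its blade into the slot below the front edge of the snap-shut cover and lever the cover up with it, keeping the gripper's fingers off the cover until the scraper has prised it clearly open; then swing the cover back past upright, turn the spring-return knob inside clockwise to its stop and let it spring back. Finish with the cover left open past upright and the scraper laid down on the surround, and do not disturb the brush, bottle or beaker.

Things in the scene. Friction and masses are not known exactly. Their poses are not given: they have to be found in the camera images.
- control_box: White plastic box fixed on the surround, 130 (x) x 170 (y) x 90 mm high, walls 6 mm, open inside above a floor at 30 mm. Origin: centre of its underside; x points from its front (slot side, towards the robot) to its rear (hinge side), z up. A flat white cover lies on top of the walls, flush with the sides.
- slot (a point): Centre of the mouth of the pry slot in the box's outer front face (axes as the box): a cut-out 60 mm wide (y), 7 mm high, through the 6 mm front wall at its very top; lower edge at 83 mm height, ceiling is the cover's underside at 90 mm.
- cover: The flat white cover, 130 x 170 x 8 mm. Origin: middle of the hinge line, underside; when closed its axes are the box's and it reaches to -x. Two sprung catches inside the front wall, 60 mm left and right of the middle, hold its front edge down with about 8 to 12 N for the first 7 mm of lift; after that stiff hinge and weight resist with 2 to 3 N at the edge.
- cover_hinge (a point): Middle of the hinge line (along the box's y), at the rear top edge of the box, 90 mm high, 130 mm behind the front face. Fixed to the box.
- cover_angle (a joint): Angle of the cover (130 x 170 x 8 mm, 0.15 kg) about the hinge: 0 closed and flat, pi/2 upright, stop at 2.2 leaning back. Its stiff hinge lets it stay at any angle where it is left.
- cover_edge (a point): Middle of the lower front edge of the cover, moves with it. Axes as the box when closed.
- knob_grip (a point): On the vertical axis of the knob, in the middle of the box, 68 mm high. The knob is a grey bar 60 long, 16 wide, its top at 80 mm and its underside on a disc (62 mm diameter) at 44 mm height. Site's x is along the bar; at rest it is turned 0.6 rad anticlockwise from the box's x.
- knob (a joint): Angle of the knob: 0 at rest, grows clockwise seen from above, stop at 1.2. A spring (0.18 N m at the stop) brings it back to 0.
- scraper: Flat scraper, 195 mm long, 0.12 kg, lying flat: black handle 110 x 24 x 24 mm, then a steel blade 36 mm wide, 3 mm thick, flush with the underside, 70 mm of it bare. Origin: middle of the handle's underside; x points to the blade's tip, z up.
- scraper_grip (a point): A point to grip in the handle, 40 mm ahead of the origin, 14 mm above the underside; axes as the scraper.
- scraper_tip (a point): Middle of the blade's front edge, 140 mm ahead of the origin, 1.5 mm above the underside; axes as the scraper.
- brush: Bystander: scrubbing brush, black handle, white bristle block under a wider head, 185 mm long, about 38 mm high, lying on the surround. Origin: on its underside, below the middle.
- shampoo: Bystander: white bottle, 60 mm diameter, 180 mm high. Origin: centre of its underside.
- beaker: Bystander: white ceramic beaker, 72 mm diameter, 100 mm high. Origin: centre of its underside.
Mind the look-alikes: they are no part of the job. What is meant by the control_box is not green or turquoise, and is the larger of those in its own colour.

How it is judged:
By the outcome, as a careful person would: the job done as asked, in the order asked, and still so for the second after the job is handed in, with the robot touching nothing.
It also fails if it takes over 72 s, if anything falls off the work surface, if the arm or the gripper's body presses on something with over 40 N, if the wrist force passes 120 N, or if a joint passes its speed limit or range.

### The arm

A 6-joint arm with a two-finger parallel gripper is mounted at the origin on the work surface. World frame = base frame: x ahead of the robot, y to its left, z up, the work surface at z = 0. Lengths are in mm, angles in degrees, forces in N, time in s.
With the tool pointing down it reaches from about 300 to 850 mm from the base axis. Payload 4.2 kg.
Tool frame: the origin (TCP) lies between the finger pads; the fingertips stand 11 mm ahead of it and the grasp point (between the pads) lies 8 mm behind it (env.tips_ahead is the distance from the TCP to the fingertips, in mm); z points along the fingers, y is the line along which they close (so a half turn about z gives the same grasp; the last joint's range is limited). The gripper opens to 91 mm and grips with 3 to 60 N. Pads are 32 mm wide; open, the fingers measure 118 mm over their backs; the gripper's body (76 mm by 178 mm) begins 60 mm behind the grasp point.
Start: joints at [72.536, 18.312, 89.639, -0, 72.044, -1.146], TCP at [161.557, 551.853, 224.976] pointing down, gripper open.
Joint ranges: [-177.97, 177.97], [-48.28, 115.42], [12.27, 149.76], [-77.06, 257.06], [2.81, 150.46], [-146.56, 146.56]. Speed limits (degrees/s): [147.25, 147.25, 180, 180, 180, 180].

### API

Orientations are given as [roll, pitch, yaw] about the fixed x, y, z axes, in that order (R = Rz(yaw) Ry(pitch) Rx(roll)).
In Python, from workcell import env, cams gives the robot as it stands.
- The arm moves only by the tool step_arm, never from a script. Its arguments are lists of equal length, an entry for each row: "linear": the shift along the tool's x, y, z in units of 30 cm (1.0 is 30 cm), a list of three; "turn": the turn about the tool's z in units of 360 degrees (1.0 is 360 degrees). In form: {"linear": [[tx, ty, tz], ...], "turn": [turn, ...]}. A call has 1 to 20 rows; each row is the pose to reach, as a shift and turn from the pose commanded when the call began, along the tool's axes at that moment, turning the shorter way round; what a row does not reach only later rows make up. A row lasts 1/8 s, in which the tool goes at most 62.5 mm and 10.7 degrees, less where a joint would pass 70% of its speed; a pose out of reach is approached as far as the arm can. A call with a number of a shift or a turn outside -1 to 1 is refused whole. A call with a gripper value outside its range is refused whole. "fingers" is the closure, from -1 (fully open) to 1 (shut), so that 0 is half open, set as the call begins (left out, the last holds). The fingers move at their own pace and stop on an object; "force" is the grip in N (left out, the last holds). Time passes only in rows, so rows that repeat a pose let the fingers close. It gives the time, the measured TCP pose, the force, the opening and the grip force at its end, in the units of the state.
- env.state(): the state, without advancing time (a new reading comes with each control period).
- cams.grab_frame(name): name is "scene" or "top" or "wrist"; returns a dict with "color" (400x640x3 uint8, blue, green, red), "fx", "fy", "cx", "cy" (pixels), "extrinsics" (4x4, takes a point from camera to world coordinates); the wrist camera has in their place "tool_from_camera" (4x4, takes a point from camera to tool coordinates, whose origin is the TCP and whose axes are the flange's). Camera axes: x right, y down, z forward; pixel columns grow to the right and rows downward; lengths in mm; the calibration is good to about 2 mm. A picture is of the moment at which its call begins: read the wrist's pose just before it. There is no depth.
- env.job_done(): hands the job in; it is judged then, once.
The state is a dict: "time_s": time; "qpos": joint angles; "qvel": joint speeds; "effort": joint torques, N m; "ee_pos": TCP position; "ee_rot": TCP orientation; "force": force on the tool from outside, world axes, zero at the start; "torque": the same for the moment, N m; "gripper_width": finger opening in mm; "gripper_force": force on a finger pad.
Only numpy, scipy, OpenCV 4.12 (cv2) and the standard library are available. Lean on these libraries where they do the work, as an engineer would, in place of code of your own. Each camera call takes 0.05 s, during which the arm holds its last target. There are 200 camera calls.

## Working session

There is one attempt and no reset: what is moved stays moved. The work goes in short steps, Python scripts to look and compute and a tool call to move; the robot and the scene stay as the last step left them, time stands still between calls to the robot, and variables do not carry over. Pictures are saved under pics/ and viewed, at most 10 in all, crops included, and the job is handed in when it is done.

Besides the shell and the picture viewer there is one more tool, called after "Request:" as name([rows], argument=value, ...), one row to a line, values as JSON. step_arm: Moves the arm, as the interface text tells. Its arguments: {"type":"object","properties":{"linear":{"type":"array"},"turn":{"type":"array"},"fingers":{"type":"number"},"force":{"type":"number"}},"required":["linear","turn"]}

```bash
ls; mkdir -p pics; python3 - <<'E'
from workcell import env,cams
import cv2,numpy as np
s=env.state();print(s)
for n in("scene","top"):
    f=cams.grab_frame(n);cv2.imwrite(f"pics/{n}0.png",f["color"])
    print(n,f["fx"],f["fy"],f["cx"],f["cy"],np.round(f["extrinsics"],3).tolist())
E
```

```text
pics
{'time_s': 0.0, 'qpos': array([ 7.25370606e+01,  1.83513755e+01,  8.97065512e+01, -1.92051564e-03,
        7.20443469e+01, -1.14461801e+00]), 'qvel': array([-0.00451809, -0.07855338,  0.02604813, -0.01170518,  0.00792302,
       -0.11248764]), 'effort': array([-5.84051395e-04, -4.12456906e+01, -2.31975657e+01,  7.26260757e-02,
        4.55580465e-02, -1.17478512e-04]), 'ee_pos': array([161.40900094, 551.36841627, 224.12195098]), 'ee_rot': array([-1.79897710e+02, -2.17466099e-04,  1.63682272e+02]), 'force': array([ 0.42802599, -0.00112964,  0.00477144]), 'torque': array([ 0.03227786, -0.03133444,  0.01873311]), 'gripper_force': 0.0, 'gripper_width': 91.48069621574474}
scene 444.5693995845985 444.5693995845985 322.52886964880673 196.37768884383775 [[-0.223, 0.527, -0.82, 1465.416], [0.975, 0.106, -0.197, 245.857], [-0.017, -0.843, -0.538, 671.715], [0.0, 0.0, 0.0, 1.0]]
top 464.06021719862247 464.06021719862247 310.7265087696984 196.85671018164055 [[0.008, -0.988, 0.153, 390.202], [-1.0, -0.006, 0.014, 28.574], [-0.013, -0.153, -0.988, 1291.134], [0.0, 0.0, 0.0, 1.0]]
```

View pics/scene0.png

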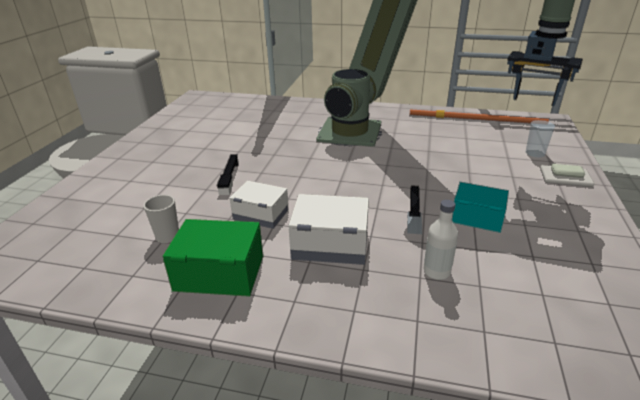

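View pics/top0.png

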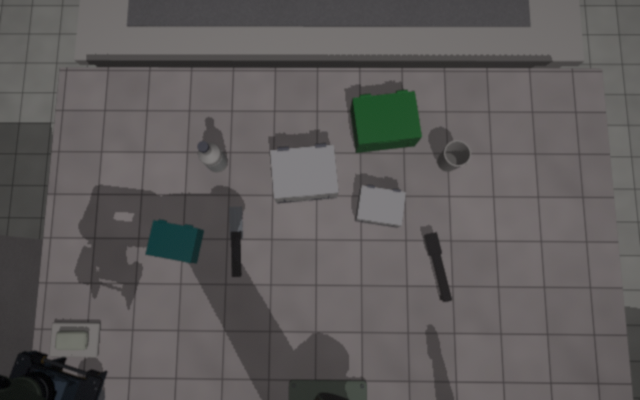

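The scene shows the large white box (top image 305,172), with the scraper lying to its left (236,240, handle towards the robot). The brush is at (437,265), the bottle at (210,155) and the beaker at (456,153). The decoys are a green box, a turquoise box and a small white box.

```bash
cat > h.py <<'E'
import numpy as np,cv2
from workcell import env,cams
from scipy.spatial.transform import Rotation as R
def T_tool(s):
    T=np.eye(4);T[:3,:3]=R.from_euler('xyz',s["ee_rot"],degrees=True).as_matrix();T[:3,3]=s["ee_pos"];return T
def shot(n):
    s=env.state();f=cams.grab_frame(n)
    f["E"]=np.array(f["extrinsics"]) if n!="wrist" else T_tool(s)@np.array(f["tool_from_camera"])
    return f,s
def ray(f,p,z):
    p=np.atleast_2d(np.float64(p));d=np.c_[(p[:,0]-f["cx"])/f["fx"],(p[:,1]-f["cy"])/f["fy"],np.ones(len(p))]@f["E"][:3,:3].T
    o=f["E"][:3,3];return o+d*((z-o[2])/d[:,2])[:,None]
def proj(f,P):
    P=np.atleast_2d(P);q=(P-f["E"][:3,3])@f["E"][:3,:3];return np.c_[q[:,0]/q[:,2]*f["fx"]+f["cx"],q[:,1]/q[:,2]*f["fy"]+f["cy"]]
E
python3 - <<'E'
from h import *
f,s=shot("top");c=f["color"];hsv=cv2.cvtColor(c,cv2.COLOR_BGR2HSV)
for p in [(305,172),(302,197),(380,205),(260,300),(237,220),(236,255),(290,230),(237,215)]: print(p,c[p[1],p[0]],hsv[p[1],p[0]])
cv2.imwrite("pics/crop.png",cv2.resize(c[125:290,210:350],None,fx=3.5,fy=3.5,interpolation=cv2.INTER_NEAREST))
print(np.array(cams.grab_frame("wrist")["tool_from_camera"]).round(3).tolist())
E
```

```text
(305, 172) [128 126 127] [135   4 128]
(302, 197) [95 95 97] [ 0  5 97]
(380, 205) [127 125 127] [150   4 127]
(260, 300) [68 68 72] [ 0 14 72]
(237, 220) [63 61 59] [105  16  63]
(236, 255) [29 27 28] [135  18  29]
(290, 230) [109 109 116] [  0  15 116]
(237, 215) [65 62 61] [113  16  65]
[[0.001, -0.96, -0.281, 79.455], [1.0, 0.001, 0.0, -1.178], [0.0, -0.281, 0.96, -160.299], [0.0, 0.0, 0.0, 1.0]]
```

View pics/crop.png

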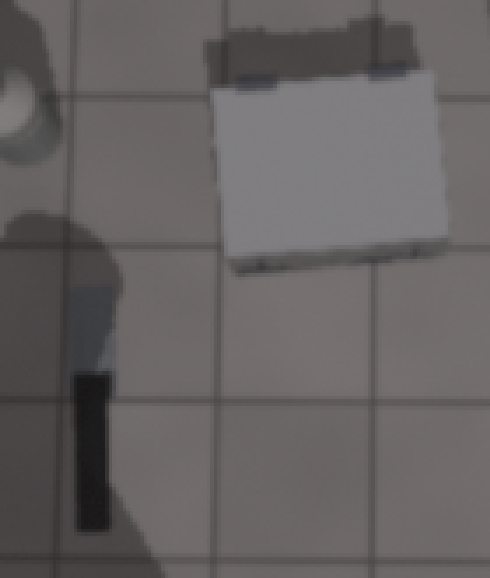

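The crop shows the box cover (corners about (213,88), (433,72), (450,238), (225,258) in crop pixels) and the scraper: handle at crop (75-110, 372-530), blade above it to about row 285.

```bash
python3 - <<'E'
from h import *
f,s=shot("top");c=f["color"];g=c.max(2).astype(int);sat=g-c.min(2)
def big(m,x0,y0,x1,y1):
    k=np.zeros_like(m);k[y0:y1,x0:x1]=m[y0:y1,x0:x1]
    cs,_=cv2.findContours(k,cv2.RETR_EXTERNAL,cv2.CHAIN_APPROX_NONE);return max(cs,key=cv2.contourArea)
b=big(((g>112)&(sat<=4)).astype(np.uint8),255,135,348,205)
q=cv2.boxPoints(cv2.minAreaRect(b));ap=cv2.approxPolyDP(b,4,True)[:,0]
P=ray(f,b[:,0],98)[:,:2].astype(np.float32);r=cv2.minAreaRect(P);print("cover",r,cv2.boxPoints(r).round(1).tolist(),ap.tolist())
for n,lim,z in(("handle",(g<42),24),):
    h=big(lim.astype(np.uint8),225,222,250,285);r=cv2.minAreaRect(ray(f,h[:,0],z)[:,:2].astype(np.float32));print(n,cv2.boundingRect(h),r)
    print(cv2.boxPoints(r).round(1).tolist())
print("blade tip",ray(f,[(236.3,206.4)],3))
# other positions
print("bottle base approx",ray(f,[(212,160)],0), "smallbox",ray(f,[(380,205)],60),"brush ends",ray(f,[(430,233),(447,300)],25))
E
```

```text
cover ((643.0640869140625, 63.806915283203125), (128.66334533691406, 171.35142517089844), 5.754609107971191) [[570.5, 142.60000610351562], [587.5999755859375, -27.899999618530273], [715.7000122070312, -15.0], [698.5, 155.5]] [[334, 146], [271, 151], [274, 197], [338, 191]]
handle (231, 232, 10, 45) ((429.05023193359375, 250.3427276611328), (119.23611450195312, 24.684045791625977), 1.7891823053359985)
[[369.1000061035156, 260.79998779296875], [369.79998779296875, 236.10000610351562], [489.0, 239.89999389648438], [488.29998779296875, 264.5]]
blade tip [[561.82511821 256.00058572   3.        ]]
bottle base approx [[695.61922981 330.51190639   0.        ]] smallbox [[ 560.31386911 -138.81332918   60.        ]] brush ends [[ 489.11520391 -278.10154619   25.        ]
 [ 311.24396354 -317.53899595   25.        ]]
```

```bash
cat >> h.py <<'E'
def go(x,y,z,yaw):
    s=env.state();T=T_tool(s);d=T[:3,:3].T@(np.array([x,y,z])-T[:3,3])/300
    cy=np.degrees(np.arctan2(T[1,0],T[0,0]));t=-((yaw-cy+180)%360-180)/360
    print("t",round(s["time_s"],2),"pos",s["ee_pos"].round(1),"yaw",round(cy,2),"F",s["force"].round(1),"w",round(s["gripper_width"],1),"| shift",d.round(4).tolist(),"turn",round(t,4))
E
echo
```

Request:
step_arm([
  [-0.63,-0.33,0.1],
  [-0.63,-0.33,0.1],
  [-0.63,-0.33,0.1],
  [-0.63,-0.33,0.1],
], turn=[0,0,0,0])

```text
time_s: 0.75
ee_pos: [316.6, 401.3, 194.5]
ee_rot: [-179.9, 0.0, 163.5]
force: [-0.0, -0.1, 0.3]
gripper_width: 91.7
gripper_force: 0.0
```

```bash
python3 -c "
from h import *
go(465,252,160,181.8)"
```

```text
t 0.75 pos [316.6 401.3 194.5] yaw 163.54 F [-0.  -0.1  0.3] w 91.7 | shift [-0.6154, -0.3369, 0.1154] turn -0.0507
```

Request:
step_arm([
  [-0.615,-0.337,0.115],
  [-0.615,-0.337,0.115],
  [-0.615,-0.337,0.115],
  [-0.615,-0.337,0.115],
  [-0.615,-0.337,0.115],
  [-0.615,-0.337,0.115],
], turn=[-0.05,-0.05,-0.05,-0.05,-0.05,-0.05])

```text
time_s: 1.5
ee_pos: [463.3, 255.3, 160.5]
ee_rot: [180.0, -0.0, -178.3]
force: [-0.1, 0.1, 0.1]
gripper_width: 91.1
gripper_force: 0.0
```

```bash
python3 - <<'E'
from h import *
go(465,252,160,181.8)
f,s=shot("wrist");cv2.imwrite("pics/w1.png",f["color"])
print(proj(f,[[423,250,24],[563,255,3]]))
E
```

```text
t 1.5 pos [463.3 255.3 160.5] yaw -178.32 F [-0.1  0.1  0.1] w 91.1 | shift [-0.0053, -0.0111, 0.0016] turn -0.0003
[[315.1008374  149.80899059]
 [316.40933928 276.43841879]]
```

View pics/w1.png

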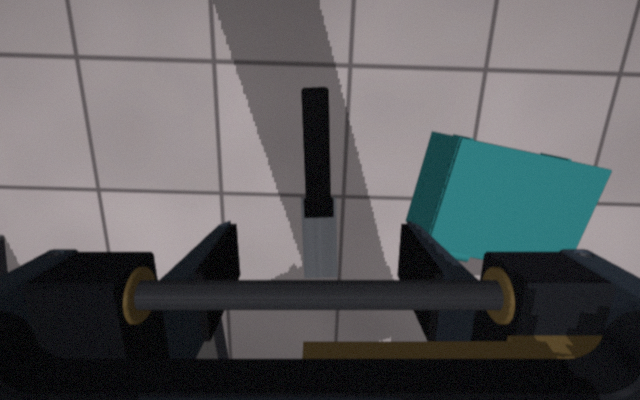

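The wrist view shows the handle from (315,88) to (319,216) and the blade below it to about row 277, between the open fingers; the turquoise decoy lies to the right.

```bash
python3 - <<'E'
from h import *
f,s=shot("wrist");c=f["color"];g=c.max(2)
m=np.zeros_like(g);m[80:218,290:345]=(g[80:218,290:345]<35)
cs,_=cv2.findContours(m,cv2.RETR_EXTERNAL,cv2.CHAIN_APPROX_NONE);k=max(cs,key=cv2.contourArea)[:,0]
r=cv2.minAreaRect(ray(f,k,24)[:,:2].astype(np.float32));print(cv2.boundingRect(k),r)
for y in(120,150,180,205):
    x=np.where(m[y])[0];print(y,ray(f,[[x.mean(),y]],24).round(1))
print("tip",ray(f,[[320,277]],3).round(1),"front edge",ray(f,[[319,197],[319,216]],24).round(1))
E
```

```text
(302, 88, 31, 130) ((428.4216003417969, 252.43666076660156), (117.37443542480469, 26.895042419433594), 2.43117356300354)
120 [[396.6 249.5  24. ]]
150 [[423.  251.2  24. ]]
180 [[450.8 252.4  24. ]]
205 [[475.1 254.1  24. ]]
tip [[563.5 259.4   3. ]] front edge [[467.2 255.3  24. ]
 [486.1 255.8  24. ]]
```

```bash
python3 -c "
from h import *
go(463.5,253.4,14,183.3)"
```

```text
t 1.6 pos [463.  255.8 160.7] yaw -178.23 F [ 0.8 -0.5 -0.3] w 91.2 | shift [-0.0013, -0.0083, 0.489] turn -0.0043
```

Request:
step_arm([
  [-0.001,-0.008,0.16],
  [-0.001,-0.008,0.32],
  [-0.001,-0.008,0.45],
  [-0.001,-0.008,0.487],
  [-0.001,-0.008,0.487],
], turn=[-0.0043,-0.0043,-0.0043,-0.0043,-0.0043], fingers=-0.4)

```text
time_s: 2.22
ee_pos: [464.1, 253.2, 14.6]
ee_rot: [180.0, 0.0, -176.7]
force: [-0.4, -0.6, -0.0]
gripper_width: 63.9
gripper_force: 0.0
```

Request:
step_arm([
  [0,0,0],
  [0,0,0],
  [0,0,0],
  [0,0,0],
  [0,0,0],
  [0,0,0],
], turn=[0,0,0,0,0,0], fingers=1, force=58)

```text
time_s: 2.98
ee_pos: [464.6, 252.8, 14.9]
ee_rot: [180.0, 0.1, -176.8]
force: [0.2, 0.6, 5.3]
gripper_width: 24.6
gripper_force: 58.0
```

Request:
step_arm([
  [0,0,-0.1],
  [0,0,-0.3],
  [0,0,-0.45],
  [0,0,-0.45],
], turn=[0,0,0,0])

```text
time_s: 3.48
ee_pos: [466.0, 253.3, 152.5]
ee_rot: [179.8, 0.4, -176.8]
force: [0.1, -0.1, -0.9]
gripper_width: 24.1
gripper_force: 58.0
```

```bash
python3 -c "
from h import *
go(449,44.3,140,185.75)"
```

```text
t 3.48 pos [466.  253.3 152.5] yaw -176.77 F [ 0.1 -0.1 -0.9] w 24.1 | shift [0.0962, -0.6923, 0.0392] turn -0.007
```

Request:
step_arm([
  [0.096,-0.2,0.04],
  [0.096,-0.4,0.04],
  [0.096,-0.55,0.04],
  [0.096,-0.692,0.04],
  [0.096,-0.692,0.04],
  [0.096,-0.692,0.04],
], turn=[-0.007,-0.007,-0.007,-0.007,-0.007,-0.007])

```text
time_s: 4.22
ee_pos: [446.3, 43.8, 136.2]
ee_rot: [180.0, -0.1, -174.3]
force: [-0.3, -0.1, -0.9]
gripper_width: 24.2
gripper_force: 58.0
```

```bash
python3 - <<'E'
from h import *
go(449,44.3,99.5,185.75)
f,s=shot("wrist");T=T_tool(s);tip=T[:3,3]+T[:3,:3]@[-100,0,13]
print("tip",tip.round(1),proj(f,[tip]).round(1),"slot in w",proj(f,[[578.3,57.3,86.5],[578.3,57.3,98]]).round(1))
g,_=shot("scene");print("scene",proj(g,[tip]).round(1),proj(g,[[578.3,57.3,98]]))
cv2.imwrite("pics/w2.png",np.vstack([f["color"],g["color"][150:350]])[:600])
E
```

```text
t 4.22 pos [446.3  43.8 136.2] yaw -174.29 F [-0.3 -0.1 -0.9] w 24.2 | shift [-0.0093, 0.0006, 0.1225] turn -0.0001
tip [545.8  53.8 123. ] [[319.9 386.9]] slot in w [[320.  381.9]
 [320.1 394.1]]
scene [[333.7 178.9]] [[332.4288423  194.67333262]]
```

View pics/w2.png

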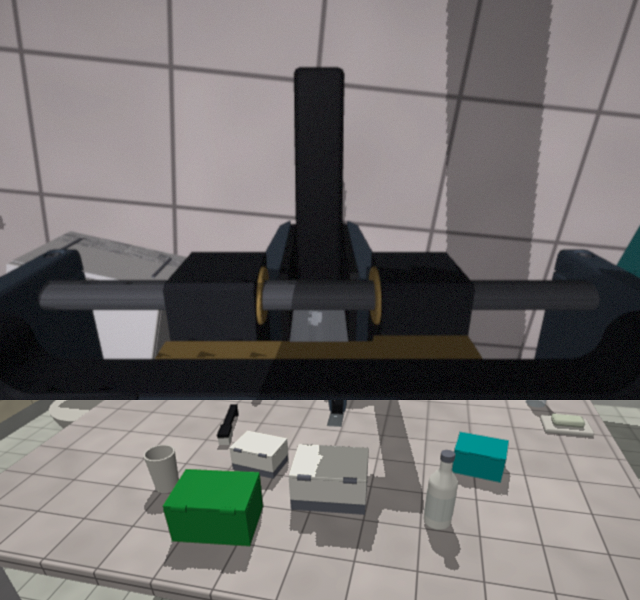

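The wrist view shows the handle centred (columns 295-345, rear end at row 68), but the gripper body hides the tip. In the scene picture the blade is near (337,163), so I'll zoom in there.

```bash
python3 - <<'E'
from h import *
f,s=shot("wrist");T=T_tool(s)
print("rear end top expect",proj(f,[T[:3,3]+T[:3,:3]@[95,d,-9.5] for d in(-12,12)]).round(1))
a,_=shot("scene");b,_=shot("top")
tip=T[:3,3]+T[:3,:3]@[-100,0,13];pts=[T[:3,3]+T[:3,:3]@[-100,d,13] for d in(-18,18)]+[T[:3,3]+T[:3,:3]@[-30,d,13] for d in(-18,18)]
out=[]
for q,(x,y) in((a,(275,115)),(b,(250,140))):
    print(proj(q,pts).round(1).tolist())
    out.append(cv2.resize(q["color"][y:y+110,x:x+100],None,fx=4,fy=4,interpolation=cv2.INTER_CUBIC))
o=np.hstack(out);o=np.clip(o.astype(float)*1.5,0,255).astype(np.uint8);cv2.imwrite("pics/z1.png",o)
E
```

```text
rear end top expect [[293.1  67.8]
 [348.9  67.9]]
[[326.7, 178.5], [341.3, 179.2], [329.8, 164.8], [343.7, 165.4]]
[[314.2, 206.0], [300.0, 207.4], [316.8, 233.5], [302.5, 234.8]]
```

View pics/z1.png

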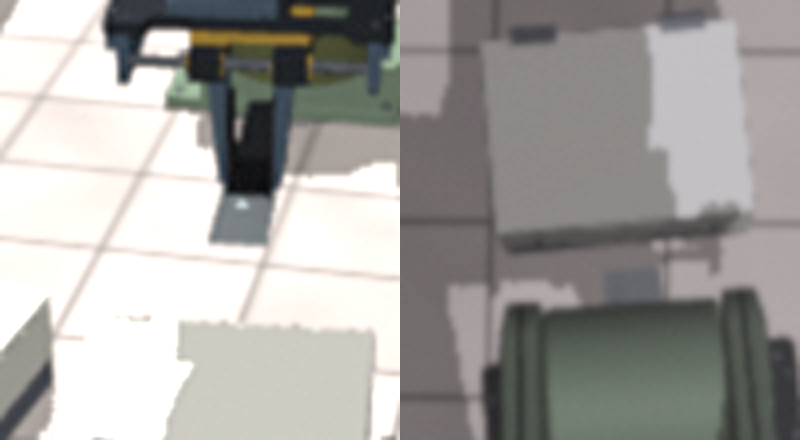

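The left crop shows the blade's front edge at scene (327-342, ~175.7), about 3 px above where it should be. In the top view it is at (301-315, 207), as expected. The blade may be pitched up, so I'll measure the handle's taper in the wrist view.

```bash
python3 - <<'E'
from h import *
f,s=shot("wrist");g=f["color"].max(2)
for y in(72,85,100,130,160,190,205):
    x=np.where(g[y,270:375]<45)[0]+270
    # distance from width 24
    W=x.max()-x.min()+1;zc=24*f["fx"]/W
    p=np.array([((x.max()+x.min())/2-f["cx"])/f["fx"]*zc,(y-f["cy"])/f["fy"]*zc,zc,1]);t=np.array(f["tool_from_camera"])@p
    print(y,x.min(),x.max(),W,"tool pt",t[:3].round(1))
a,_=shot("scene");c=a["color"]
for x in(331,335,339): print(x,c[168:184,x].max(1).tolist())
print(c[185:205,345].max(1).tolist(),c[185:205,360].max(1).tolist())
print(proj(a,[[570.5,142.6,98],[587.6,-27.9,98],[715.7,-15,98],[698.5,155.5,98]]).round(1).tolist())
E
```

```text
72 295 342 48 tool pt [95.5 -1.1 14.5]
85 295 343 49 tool pt [89.  -0.8  9.1]
100 295 342 48 tool pt [82.  -1.1 10.5]
130 295 342 48 tool pt [67.6 -1.1  6.3]
160 296 341 46 tool pt [52.1 -1.   9.2]
190 296 341 46 tool pt [37.  -1.   4.8]
205 297 341 45 tool pt [28.4 -0.8  6.2]
331 [88, 89, 88, 90, 91, 90, 89, 112, 160, 183, 183, 170, 156, 174, 185, 186]
335 [85, 88, 88, 89, 90, 88, 88, 104, 146, 180, 184, 174, 158, 171, 185, 188]
339 [86, 86, 85, 87, 87, 86, 86, 96, 132, 177, 183, 175, 159, 146, 149, 147]
[182, 181, 180, 178, 177, 176, 174, 174, 174, 175, 172, 158, 141, 135, 137, 136, 137, 137, 137, 136] [179, 180, 179, 178, 177, 176, 177, 177, 176, 176, 177, 171, 155, 139, 136, 138, 137, 137, 137, 137]
[[368.0, 196.7], [297.4, 193.0], [287.3, 224.0], [365.7, 228.8]]
```

The handle's rear end sits lower and the tip is about 9 mm high, a pitch of roughly 5°. I'll touch the blade tip lightly on the cover's top (known height 98 mm) to get the tip height exactly.

```bash
python3 -c "
from h import *
go(490.7,48.5,116,185.75)"
```

```text
t 4.58 pos [447.   44.3 137.3] yaw -174.17 F [ 0.  -0.8 -1.7] w 24.5 | shift [-0.1463, -0.0008, 0.0708] turn 0.0002
```

Request:
step_arm([
  [-0.08,0,0],
  [-0.146,0,0.03],
  [-0.146,0,0.068],
  [-0.146,0,0.068],
], turn=[0,0,0,0])

```text
time_s: 5.08
ee_pos: [488.7, 48.0, 115.6]
ee_rot: [180.0, -0.2, -174.2]
force: [-0.3, -0.5, -1.7]
gripper_width: 24.8
gripper_force: 58.0
```

Request:
step_arm([
  [0,0,0.006],
  [0,0,0.012],
  [0,0,0.012],
], turn=[0,0,0])

```text
time_s: 5.45
ee_pos: [490.5, 47.9, 113.5]
ee_rot: [180.0, 0.0, -174.3]
force: [-0.1, 0.6, 0.1]
gripper_width: 24.5
gripper_force: 58.0
```

Request:
step_arm([
  [0,0,0.003],
  [0,0,0.006],
  [0,0,0.006],
], turn=[0,0,0])

```text
time_s: 5.82
ee_pos: [490.6, 48.0, 111.5]
ee_rot: [180.0, -0.0, -174.2]
force: [-0.4, -0.2, -1.0]
gripper_width: 24.3
gripper_force: 58.0
```

Request:
step_arm([
  [0,0,0.003],
  [0,0,0.006],
  [0,0,0.006],
], turn=[0,0,0])

```text
time_s: 6.2
ee_pos: [490.6, 48.0, 109.6]
ee_rot: [180.0, -0.0, -174.3]
force: [-0.7, -0.1, -0.1]
gripper_width: 24.6
gripper_force: 58.0
```

Request:
step_arm([
  [0,0,0.003],
  [0,0,0.005],
  [0,0,0.005],
], turn=[0,0,0])

```text
time_s: 6.58
ee_pos: [490.6, 48.0, 108.2]
ee_rot: [180.0, -0.0, -174.3]
force: [-0.2, 0.7, -1.5]
gripper_width: 24.5
gripper_force: 58.0
```

Request:
step_arm([
  [0,0,0.003],
  [0,0,0.005],
  [0,0,0.005],
], turn=[0,0,0])

```text
time_s: 6.95
ee_pos: [490.6, 48.0, 106.7]
ee_rot: [180.0, -0.0, -174.2]
force: [1.0, -0.2, -0.8]
gripper_width: 24.6
gripper_force: 58.0
```

Request:
step_arm([
  [0,0,0.003],
  [0,0,0.005],
  [0,0,0.005],
], turn=[0,0,0])

```text
time_s: 7.32
ee_pos: [490.7, 48.0, 105.2]
ee_rot: [180.0, -0.0, -174.2]
force: [0.3, -1.1, -0.2]
gripper_width: 24.4
gripper_force: 58.0
```

Request:
step_arm([
  [0,0,0.003],
  [0,0,0.005],
  [0,0,0.005],
], turn=[0,0,0])

```text
time_s: 7.7
ee_pos: [490.7, 48.0, 103.7]
ee_rot: [180.0, -0.0, -174.2]
force: [-0.3, -0.1, -0.7]
gripper_width: 24.5
gripper_force: 58.0
```

Request:
step_arm([
  [0,0,0.003],
  [0,0,0.005],
  [0,0,0.005],
], turn=[0,0,0])

```text
time_s: 8.07
ee_pos: [490.7, 48.0, 102.2]
ee_rot: [180.0, -0.0, -174.2]
force: [-0.4, -0.3, -0.4]
gripper_width: 24.3
gripper_force: 58.0
```

```bash
python3 - <<'E'
from h import *
print(env.state()["torque"].round(2),env.state()["force"].round(2))
a,s=shot("scene");b,_=shot("top");T=T_tool(s)
out=[]
for q,(x,y) in((a,(285,130)),(b,(255,140))):
    for h in(13,4): print(proj(q,[T[:3,3]+T[:3,:3]@[-100,d,h] for d in(-18,18)]).round(1).tolist())
    out.append(cv2.resize(q["color"][y:y+95,x:x+90],None,fx=4.4,fy=4.4,interpolation=cv2.INTER_CUBIC))
o=np.clip(np.hstack(out).astype(float)*1.5,0,255).astype(np.uint8);cv2.imwrite("pics/z2.png",o)
E
```

```text
[ 0.06  0.05 -0.01] [-0.37 -0.33 -0.37]
[[324.3, 200.0], [339.2, 200.8]]
[[324.2, 196.8], [339.2, 197.6]]
[[313.0, 191.1], [299.4, 192.4]]
[[313.0, 190.6], [299.3, 191.9]]
```

View pics/z2.png

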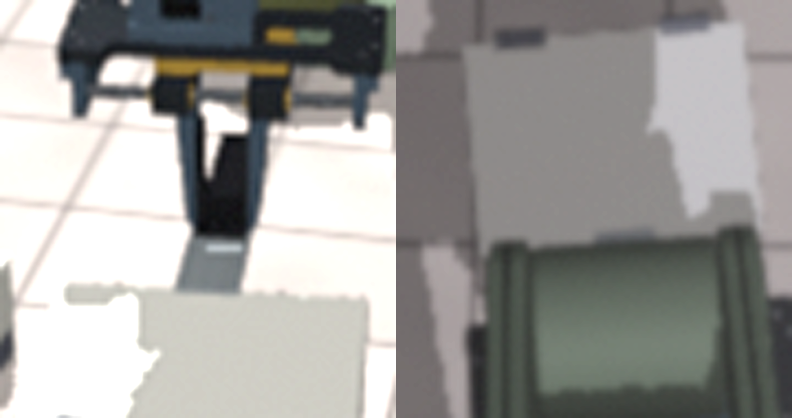

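In the scene crop the blade's end meets the cover's front edge line (about row 196.5). In the top crop its tip shows at about row 193, only just over the cover edge, so the overlap is small. I'll read the profiles.

```bash
python3 - <<'E'
from h import *
b,s=shot("top");c=b["color"].max(2);a,_=shot("scene");e=a["color"].max(2)
print("top cols 296..322 (rows 188-197)");print(c[188:198,294:324:2])
print("scene rows 186-202, cols 316..350");print(e[186:204,314:352:3])
for x0 in(270,282,328,334): print(x0,c[184:204,x0])
E
```

```text
top cols 296..322 (rows 188-197)
[[ 96  95  95  94  95  95  95  95  95  95  95  96  96 102 124]
 [ 96  95  95  95  95  96  95  95  94  95  95  95  95  99 110]
 [ 95  94  95  95  95  95  95  94  94  94  95  95  95  97  98]
 [ 95  95  95  94  92  93  92  90  88  87  93  95  96  95  96]
 [ 95  95  95  89  86  83  82  81  79  79  89  93  92  91  92]
 [ 95  95  95  81  75  73  73  71  71  70  78  83  79  76  74]
 [ 90  90  88  71  64  60  60  58  56  56  59  61  58  56  53]
 [ 72  70  68  55  51  48  49  47  45  45  47  48  46  46  46]
 [ 50  48  48  44  44  43  44  44  45  45  45  46  46  48  47]
 [ 44  43  45  45  46  46  46  47  47  49  49  48  50  51  51]]
scene rows 186-202, cols 316..350
[[188 188 187 187 176  84 127 136 133 117 184 183 183]
 [188 188 188 189 156  86 100 103  99 125 183 181 180]
 [188 188 188 189 131  87  86  84  82 147 180 179 178]
 [190 189 189 189 120  89  87  87  85 155 179 178 178]
 [190 190 188 189 105  90  87  87  85 166 178 178 177]
 [190 190 189 190  99  90  89  85  85 170 176 176 175]
 [190 189 189 190  90  90  87  86  85 172 176 176 176]
 [190 190 189 189
[... 215 characters left out ...]
7 138 135 136 135 128 127 141 137 141 142]
 [231 136 139 139 139 139 140 139 138 138 137 138 137]
 [231 135 139 139 138 139 139 139 139 138 138 138 138]
 [229 135 138 138 138 138 139 139 138 138 139 139 139]
 [229 135 139 139 138 139 138 139 140 139 139 139 139]
 [229 134 138 139 139 139 138 139 138 139 138 139 138]
 [229 135 139 138 138 139 139 138 139 138 139 138 139]]
270 [ 76  77  76  76  77  77  77  77  77  75  68  63  69  76  81  88  96 106
 112 113]
282 [95 95 96 96 95 95 95 95 95 90 71 51 43 44 49 52 55 57 57 57]
328 [100  96  96  96  96  96  92  80  65  52  45  44  44  44  44  43  46  46
  48  49]
334 [102  96  96  96  95  93  84  64  49  44  46  49  51  52  53  52  52  50
  48  45]
```

Request:
step_arm([
  [0,0,-0.01],
  [-0.027,0,-0.01],
  [-0.027,0,0],
  [-0.027,0,0.004],
  [-0.027,0,0.004],
], turn=[0,0,0,0,0])

```text
time_s: 8.9
ee_pos: [498.5, 48.8, 100.7]
ee_rot: [180.0, -0.0, -174.3]
force: [0.6, -0.7, -0.5]
gripper_width: 24.9
gripper_force: 58.0
```

Request:
step_arm([
  [0,0,0.003],
  [0,0,0.003],
], turn=[0,0])

```text
time_s: 9.15
ee_pos: [498.6, 48.8, 100.1]
ee_rot: [180.0, -0.0, -174.3]
force: [-0.5, -0.0, -0.6]
gripper_width: 24.5
gripper_force: 58.0
```

Request:
step_arm([
  [0,0,0.003],
  [0,0,0.003],
], turn=[0,0])

```text
time_s: 9.4
ee_pos: [498.7, 48.8, 99.2]
ee_rot: [180.0, 0.0, -174.2]
force: [0.4, 0.7, -0.6]
gripper_width: 24.6
gripper_force: 58.1
```

Request:
step_arm([
  [0,0,0.004],
  [0,0,0.004],
], turn=[0,0])

```text
time_s: 9.65
ee_pos: [498.8, 48.8, 98.0]
ee_rot: [180.0, 0.0, -174.3]
force: [0.1, 0.9, -0.1]
gripper_width: 24.6
gripper_force: 58.2
```

Request:
step_arm([
  [0,0,0.004],
  [0,0,0.004],
], turn=[0,0])

```text
time_s: 9.9
ee_pos: [498.7, 48.8, 96.7]
ee_rot: [180.0, -0.0, -174.2]
force: [0.9, 0.7, -1.9]
gripper_width: 24.5
gripper_force: 58.3
```

```bash
python3 - <<'E'
from h import *
print(env.state()["torque"].round(2),env.state()["force"].round(2))
b,s=shot("top");c=b["color"].max(2);a,_=shot("scene");e=a["color"].max(2);T=T_tool(s)
print(c[186:196,294:324:2])
print(e[190:204,314:352:3])
for h in(13,4,2): print(proj(a,[T[:3,3]+T[:3,:3]@[-96,0,h]]).round(1),proj(b,[T[:3,3]+T[:3,:3]@[-96,0,h]]).round(1))
E
```

```text
[ 0.04 -0.02  0.03] [ 0.89  0.66 -1.92]
[[ 95  95  96  95  95  95  96  96  95  95  95  96  96 103 124]
 [ 96  95  95  95  95  96  95  96  95  94  94  96  95  99 110]
 [ 95  95  95  94  93  94  93  92  89  86  93  95  94  94  96]
 [ 95  95  94  89  85  85  81  78  77  75  86  90  85  82  78]
 [ 92  91  90  79  72  69  65  61  60  60  70  70  65  62  57]
 [ 77  75  71  60  54  52  49  48  47  48  49  50  49  47  47]
 [ 56  53  51  46  46  45  44  44  44  45  46  47  46  47  47]
 [ 46  44  44  44  44  46  45  46  47  48  48  49  50  50  51]
 [ 47  46  47  47  49  49  50  50  51  51  53  52  54  54  55]
 [ 51  51  51  51  52  53  52  54  55  54  55  56  57  57  58]]
[[191 190 188 190 121  84  83  80  82 151 179 178 177]
 [190 190 189 190 100  86  83  82  78 165 177 177 176]
 [190 189 190 189  85  85  84  83  81 170 176 176 175]
 [189 189 188 190  80  86  85  82  80 175 177 176 175]
 [179 184 180 180  82  84  85  82  80 177 177 176 176]
 [147 162 154 155  85  87  86  83  83 175 170 173 174]
 [135 141 139 136 100  98  95  89  89 159 149 158 163]
 [144 137 138 137 122 120 115 109 110 142 138 141 142]
 [179 138 139 139 138 137 136 136 136 139 138 138 137]
 [219 137 139 139 139 139 140 141 140 138 139 139 139]
 [230 136 138 138 139 139 139 139 139 139 139 139 138]
 [226 136 139 139 139 138 139 138 139 139 138 139 139]
 [227 136 138 139 139 139 139 139 139 139 139 138 139]
 [225 136 138 139 139 139 139 139 139 139 139 139 139]]
[[331.6 203.2]] [[306.1 190.6]]
[[331.5 200.1]] [[306. 190.]]
[[331.5 199.4]] [[306.  189.9]]
```

```bash
python3 - <<'E'
from h import *
a,s=shot("scene");e=a["color"].max(2);c=a["color"]
w,_=shot("wrist");g=w["color"].max(2)
print("wrist top row",[int(np.where(g[40:120,x]<40)[0][0]+40) for x in(305,318,330)],[(y,int((g[y,270:375]<45).sum())) for y in(72,85,100,160,200)])
print("scene col 328..338 rows 160-200");print(e[166:200:1,324:344:3].T)
def P(pos,yaw,pt): return np.array(pos)+R.from_euler('xyz',[180,0,yaw],degrees=True).as_matrix()@pt
for pos in([446.5,43.9,136.4],[490.7,48,102.2],s["ee_pos"]):
    print([proj(a,[P(pos,185.75,[-15,0,11.5])]).round(1).tolist()]+[(L,h,proj(a,[P(pos,185.75,[-L,0,h])]).round(1).tolist()) for L in(96,99) for h in(14.5,6,2)])
E
```

```text
wrist top row [72, 72, 72] [(72, 37), (85, 45), (100, 44), (160, 45), (200, 44)]
scene col 328..338 rows 160-200
[[174 179 181 180 181 180 181 184 186 191 191 190 179 160 176 189 189 187
  187 187 188 190 190 191 191 185 180 174 153 120 111 128 138 140]
 [ 57  57  57  56  57  58  57  56  56  57  58  61  65  65  71  74  80 105
  143 171 158 126 101  90  85  82  82  83  83  88 101 122 137 140]
 [ 43  43  43  44  46  45  45  43  28  15  14  16  13  15  16  16  14  11
   10  13  44  76  85  84  84  85  85  85  84  87  96 117 136 140]
 [192 187 184 177 150 112  75  41  30  25  23  22  19  16  15  14  16  13
   13  13  42  99 134 100  81  83  85  85  84  85  93 114 136 140]
 [ 92  25  15  19  21  21  23  21  22  23  25  21  20  15  16  18  17  15
   13  14  38  92 132  98  81  82  82  83  83  83  90 108 135 141]
 [ 91  27  19  20  21  22  22  23  21  22  21  20  17  14  15  15  14  14
   15  17  31  78 127 129  92  78  84  93  99 109 108 124 138 139]
 [ 57  59  58  59  59  58  58  57  58  57  57  57  57  55  58  55  58  66
   90 128 156 171 175 176 179 181 179 178 178 174 155 142 138 138]]
[[[337.1, 161.9]], (96, 14.5, [[333.9, 178.5]]), (96, 6, [[333.9, 175.5]]), (96, 2, [[333.9, 174.1]]), (99, 14.5, [[333.8, 179.1]]), (99, 6, [[333.8, 176.1]]), (99, 2, [[333.8, 174.7]])]
[[[335.3, 181.9]], (96, 14.5, [[331.9, 200.0]]), (96, 6, [[331.9, 197.0]]), (96, 2, [[331.9, 195.6]]), (99, 14.5, [[331.8, 200.7]]), (99, 6, [[331.8, 197.7]]), (99, 2, [[331.7, 196.3]])]
[[[335.0, 185.3]], (96, 14.5, [[331.6, 203.7]]), (96, 6, [[331.5, 200.8]]), (96, 2, [[331.5, 199.3]]), (99, 14.5, [[331.4, 204.4]]), (99, 6, [[331.4, 201.4]]), (99, 2, [[331.4, 200.0]])]
```

Request:
step_arm([
  [0,0,-0.05],
  [0,0,-0.08],
  [0,0,-0.08],
], turn=[0,0,0])

```text
time_s: 10.48
ee_pos: [499.6, 48.9, 122.1]
ee_rot: [-180.0, 0.2, -174.2]
force: [-0.5, 0.3, -1.1]
gripper_width: 24.0
gripper_force: 58.0
```

```bash
cat >> h.py <<'E'
def pitch():
    w,s=shot("wrist");g=w["color"].max(2).astype(float)
    col=g[30:180,312:326].mean(1);i=np.where(col<60)[0][0];r=30+i-1+(col[i-1]-60)/(col[i-1]-col[i])
    M=np.linalg.inv(np.array(w["tool_from_camera"]))
    ph=np.arange(-40,60,1.);best=[]
    for p in ph:
        c,sn=np.cos(np.radians(p)),np.sin(np.radians(p));q=M@[95*c-0*sn,0,-9.5*c+95*sn,1]
        best.append(w["cy"]+w["fy"]*q[1]/q[2])
    widths=[(y,int((g[y,270:375]<45).sum())) for y in(int(r)+6,int(r)+40,190)]
    print("t",round(s["time_s"],2),"rear row",round(r,2),widths,"row model",dict(zip(ph[30:101:5].tolist(),np.round(best[30:101:5],1).tolist())))
    print(s["ee_pos"].round(1),s["force"].round(1))
E
python3 -c "
from h import *
pitch()"
```

```text
t 10.47 rear row 67.29 [(73, 48), (107, 48), (190, 46)] row model {-10.0: 67.3, -5.0: 66.6, 0.0: 67.8, 5.0: 70.6, 10.0: 74.8, 15.0: 80.0, 20.0: 86.1, 25.0: 92.9, 30.0: 100.2, 35.0: 108.0, 40.0: 116.1, 45.0: 124.5, 50.0: 133.2, 55.0: 142.0}
[499.6  48.9 122.1] [-0.5  0.3 -1.1]
```

Request:
step_arm([
  [0,0,0],
  [0,0,0],
  [0,0,0],
  [0,0,0],
  [0,0,0],
  [0,0,0],
  [0,0,0],
  [0,0,0],
], turn=[0,0,0,0,0,0,0,0])

```text
time_s: 11.52
ee_pos: [498.8, 48.8, 120.8]
ee_rot: [180.0, 0.0, -174.2]
force: [-0.2, 0.1, -1.1]
gripper_width: 24.2
gripper_force: 58.0
```

```bash
python3 -c "
from h import *
pitch()
a,s=shot('scene');e=a['color'].max(2)
print(e[170:200,324:344:3].T)
T=T_tool(s);print([proj(a,[T[:3,3]+T[:3,:3]@[-96,0,h]]).round(1).tolist() for h in (14.5,6,-2,-10)])"
```

```text
t 11.53 rear row 67.3 [(73, 48), (107, 48), (190, 46)] row model {-10.0: 67.3, -5.0: 66.6, 0.0: 67.8, 5.0: 70.7, 10.0: 74.8, 15.0: 80.0, 20.0: 86.1, 25.0: 92.9, 30.0: 100.2, 35.0: 108.0, 40.0: 116.1, 45.0: 124.5, 50.0: 133.2, 55.0: 142.0}
[498.8  48.8 120.8] [-0.2  0.1 -1.1]
[[190 187 189 188 188 187 187 187 175 156 174 187 189 190 189 186 182 178
  165 153 129 117 137 180 183 161 141 138 138 139]
 [ 59  66  74  73  81 105 136 156 150 118 106 102  94  89  86  87  88  88
   89  90  89  92 115 165 182 167 142 138 139 138]
 [ 17  14  17  14  15  12  10  11  26  60  85  89  89  88  90  91  90  90
   91  90  90  91 112 161 175 152 138 138 139 139]
 [ 17  14  13  18  13  12  16  18  24  57 111 149 140 101  87  89  89  90
   90  90  90  90 106 147 180 174 149 138 138 139]
 [ 17  13  15  15  13  15  17  18  20  51  84  88  87  86  87  87  87  88
   88  88  88  87  94 117 152 160 150 140 138 138]
 [ 18  14  11  14  12  14  14  17  18  45  80  87  86  84  85  86  89  97
   99 106 116 123 145 160 176 174 154 140 138 138]
 [ 57  56  55  56  58  62  79 106 136 147 154 145 163 179 185 187 185 185
  182 181 180 179 177 177 176 173 155 140 138 138]]
[[[331.5, 195.3]], [[331.5, 192.2]], [[331.4, 189.4]], [[331.4, 186.5]]]
```

The pitch is elastic: the grip gives softly about the finger axis, so a straight lift cannot prise the cover. I'll lever over the slot's lower edge instead. First I find the tip height by watching where the handle starts to tilt as the tip rests on the cover.

Request:
step_arm([
  [0,0,0.03],
  [0,0,0.056],
  [0,0,0.056],
  [0,0,0.056],
], turn=[0,0,0,0])

```text
time_s: 12.12
ee_pos: [498.8, 48.8, 103.9]
ee_rot: [180.0, -0.0, -174.2]
force: [-0.2, -0.1, -0.6]
gripper_width: 24.5
gripper_force: 58.0
```

```bash
sed -i 's/,"row model".*)$/)/' h.py; python3 -c "
from h import *
pitch()"
```

```text
t 12.12 rear row 67.86 [(73, 47), (107, 47), (190, 45)]
[498.8  48.8 103.9] [-0.2 -0.1 -0.6]
```

Request:
step_arm([
  [0,0,0.01],
  [0,0,0.01],
  [0,0,0.01],
], turn=[0,0,0])

```text
time_s: 12.55
ee_pos: [498.7, 48.8, 101.1]
ee_rot: [180.0, -0.0, -174.3]
force: [-0.0, 0.3, -1.4]
gripper_width: 24.7
gripper_force: 58.0
```

```bash
python3 -c "
from h import *
pitch()"
```

```text
t 12.55 rear row 68.9 [(74, 46), (108, 46), (190, 45)]
[498.7  48.8 101.1] [-0.   0.3 -1.4]
```

Request:
step_arm([
  [0,0,0.013],
  [0,0,0.013],
  [0,0,0.013],
], turn=[0,0,0])

```text
time_s: 12.98
ee_pos: [498.6, 48.8, 97.0]
ee_rot: [180.0, -0.0, -174.3]
force: [-0.1, 0.2, -0.1]
gripper_width: 24.3
gripper_force: 58.2
```

```bash
python3 -c "
from h import *
pitch()"
```

```text
t 12.97 rear row 70.87 [(76, 45), (110, 45), (190, 45)]
[498.6  48.8  97. ] [-0.1  0.2 -0.1]
```

Request:
step_arm([
  [0,0,0.013],
  [0,0,0.013],
  [0,0,0.013],
], turn=[0,0,0])

```text
time_s: 13.4
ee_pos: [498.6, 48.8, 93.2]
ee_rot: [180.0, -0.0, -174.2]
force: [-0.2, 0.2, -0.4]
gripper_width: 24.2
gripper_force: 58.6
```

```bash
python3 -c "
from h import *
pitch()"
```

```text
t 13.4 rear row 73.29 [(79, 43), (113, 43), (190, 43)]
[498.6  48.8  93.2] [-0.2  0.2 -0.4]
```

Contact starts near TCP z≈105.7, so the tip enters the slot with TCP at about 93 mm. I'll retract, lower and insert.

Request:
step_arm([
  [0,0,-0.06],
  [0.07,0,-0.06],
  [0.14,0,-0.06],
  [0.14,0,-0.03],
  [0.14,0,0],
  [0.14,0,0],
  [0.14,0,0],
  [0.14,0,0],
], turn=[0,0,0,0,0,0,0,0])

```text
time_s: 14.45
ee_pos: [457.4, 44.6, 93.3]
ee_rot: [180.0, 0.0, -174.3]
force: [0.5, -0.5, -1.1]
gripper_width: 24.1
gripper_force: 58.0
```

```bash
python3 - <<'E'
from h import *
pitch();u=np.array([.995,.1002])
p=np.array([578.3,57.3])-u*88
go(p[0],p[1],93,185.75)
b,s=shot("top");c=b["color"].max(2);T=T_tool(s)
print("tip exp top",proj(b,[T[:3,3]+T[:3,:3]@[-96,d,6] for d in(-18,18)]).round(1).tolist());print(c[200:212,296:322:2])
E
```

```text
t 14.45 rear row 67.1 [(73, 48), (107, 48), (190, 46)]
[457.4  44.6  93.3] [ 0.5 -0.5 -1.1]
t 14.5 pos [457.3  44.6  93.4] yaw -174.25 F [-0.7 -0.4 -1.3] w 24.2 | shift [-0.1121, 0.0016, 0.0013] turn 0.0
tip exp top [[314.4, 205.3], [300.7, 206.6]]
[[ 54  55  56  60  58  61  63  62  64  67  57  68  70]
 [ 58  62  66  70  71  74  74  74  76  78  64  75  79]
 [ 72  74  75  77  78  79  80  80  81  80  66  77  80]
 [ 80  80  81  81  81  81  81  82  81  79  66  78  81]
 [ 81  81  81  81  81  80  80  80  79  77  68  85  87]
 [ 81  82  81  79  77  76  76  75  75  73  76 101 104]
 [ 81  82  81  73  73  73  72  73  73  71  80 111 115]
 [ 82  82  80  72  71  71  74  72  72  71  81 114 117]
 [ 82  82  80  73  71  71  73  71  72  71  79 111 114]
 [ 82  82  81  72  70  71  72  71  73  72  72 103  99]
 [ 82  82  81  72  70  70  73  72  72  71  65  89  85]
 [ 82  82  81  73  70  70  71  70  70  69  60  76  75]]
```

Request:
step_arm([
  [-0.05,0,0],
  [-0.08,0,0],
  [-0.1,0,0],
  [-0.12,0,0],
  [-0.12,0,0],
], turn=[0,0,0,0,0])

```text
time_s: 15.18
ee_pos: [493.2, 48.2, 93.2]
ee_rot: [180.0, 0.0, -174.2]
force: [-0.8, 0.1, -1.7]
gripper_width: 24.6
gripper_force: 58.0
```

```bash
python3 - <<'E'
from h import *
pitch();u=np.array([.995,.1002])
p=np.array([578.3,57.3])-u*57
go(p[0],p[1],93.6,185.75)
b,s=shot("top");c=b["color"].max(2)
print(c[184:200,296:322:2])
E
```

```text
t 15.18 rear row 67.24 [(73, 48), (107, 48), (190, 46)]
[493.2  48.2  93.2] [-0.8  0.1 -1.7]
t 15.22 pos [492.7  48.2  93.1] yaw -174.25 F [ 0.4 -0.1 -0.4] w 24.5 | shift [-0.097, 0.0016, -0.0016] turn 0.0
[[ 96  96  94  95  96  96  96  95  96  96  96  96 121]
 [ 95  95  96  96  95  96  95  95  96  96  95  95 119]
 [ 95  95  95  95  95  95  95  96  96  96  96  96 111]
 [ 95  95  95  95  95  95  96  95  95  95  96  96 105]
 [ 95  96  96  95  96  95  95  95  95  96  95  96 102]
 [ 95  95  95  95  94  95  95  95  96  95  96  96  99]
 [ 95  95  95  95  95  95  95  95  95  96  96  96  96]
 [ 95  96  95  95  95  95  96  95  95  96  95  95  96]
 [ 95  95  95  95  95  95  94  93  92  92  92  91  91]
 [ 93  91  92  91  90  90  89  83  79  77  77  73  72]
 [ 81  77  77  74  73  70  68  63  58  57  56  52  52]
 [ 61  57  57  54  52  49  49  48  46  46  47  46  46]
 [ 46  45  45  46  45  45  46  45  46  46  47  48  49]
 [ 45  46  46  46  48  48  49  50  50  50  52  51  52]
 [ 49  50  51  50  50  51  53  53  54  54  55  55  56]
 [ 52  53  53  53  55  55  56  56  57  57  58  58  59]]
```

No blade is visible on the cover and the pitch is unchanged, so the tip has entered the slot. I'll push deeper.

Request:
step_arm([
  [-0.03,0,0],
  [-0.06,0,0],
  [-0.09,0,0],
  [-0.097,0,0],
  [-0.097,0,0],
], turn=[0,0,0,0,0])

```text
time_s: 15.9
ee_pos: [522.1, 51.2, 93.2]
ee_rot: [180.0, 0.0, -174.3]
force: [0.8, -0.1, -0.8]
gripper_width: 24.5
gripper_force: 58.0
```

```bash
python3 - <<'E'
from h import *
pitch()
E
```

```text
t 15.9 rear row 67.33 [(73, 48), (107, 48), (190, 46)]
[522.1  51.2  93.2] [ 0.8 -0.1 -0.8]
```

Request:
step_arm([
  [0,0,0.01],
  [0.001,0,0.02],
  [0.002,0,0.03],
  [0.002,0,0.03],
], turn=[0,0,0,0])

```text
time_s: 16.45
ee_pos: [522.2, 51.2, 86.9]
ee_rot: [180.0, 0.2, -174.2]
force: [-2.4, -0.6, 9.8]
gripper_width: 25.2
gripper_force: 59.9
```

Request:
step_arm([
  [0,0,0.01],
  [0,0,0.02],
  [0,0,0.03],
  [0,0,0.03],
], turn=[0,0,0,0])

```text
time_s: 16.95
ee_pos: [521.1, 51.0, 75.4]
ee_rot: [180.0, 0.0, -174.3]
force: [-1.2, -0.1, 0.5]
gripper_width: 24.5
gripper_force: 59.5
```

```bash
python3 - <<'E'
from h import *
pitch()
a,_=shot("scene");cv2.imwrite("pics/s3.png",np.clip(cv2.resize(a["color"][110:270,250:430],None,fx=3.5,fy=3.5,interpolation=cv2.INTER_CUBIC)*1.3,0,255).astype(np.uint8))
e=a["color"].max(2);print(e[186:202,[345,352,360]].T)
E
```

```text
t 16.95 rear row 83.78 [(89, 39), (123, 40), (190, 42)]
[521.1  51.   75.4] [-1.2 -0.1  0.5]
[[189 187 184 183 178 160 146 144 145 145 146 146 146 147 145 146]
 [182 181 180 179 169 145 142 145 146 145 145 146 146 146 146 146]
 [182 181 181 181 180 174 157 145 144 146 145 147 146 147 146 145]]
```

The force rose to 10 N and then dropped, and the cover's edge moved up about 5.5 px (~16 mm), so the catches have let go. Next I go deeper and lever further.

Request:
step_arm([
  [-0.02,0,0],
  [-0.04,0,0],
  [-0.043,0,0.008],
  [-0.043,0,0.017],
  [-0.043,0,0.017],
], turn=[0,0,0,0,0])

```text
time_s: 17.68
ee_pos: [528.6, 51.9, 72.3]
ee_rot: [180.0, -0.7, -174.2]
force: [-16.8, -1.8, 29.1]
gripper_width: 25.1
gripper_force: 67.8
```

```bash
python3 - <<'E'
from h import *
pitch()
a,_=shot("scene");cv2.imwrite("pics/s3.png",np.clip(cv2.resize(a["color"][90:270,250:450],None,fx=3.3,fy=3.3,interpolation=cv2.INTER_CUBIC)*1.3,0,255).astype(np.uint8))
e=a["color"].max(2);print(e[176:196,[345,352,360]].T)
E
```

```text
t 17.68 rear row 92.86 [(98, 36), (132, 38), (190, 40)]
[528.6  51.9  72.3] [-16.8  -1.8  29.1]
[[ 94 150 175 176 170 155 166 180 184 184 184 187 179 158 148 147 149 148
  148 149]
 [187 188 188 187 187 175 156 173 185 184 183 182 173 152 147 147 148 148
  148 148]
 [186 185 185 185 185 184 172 158 173 182 183 182 182 177 159 149 147 148
  148 148]]
```

View pics/s3.png

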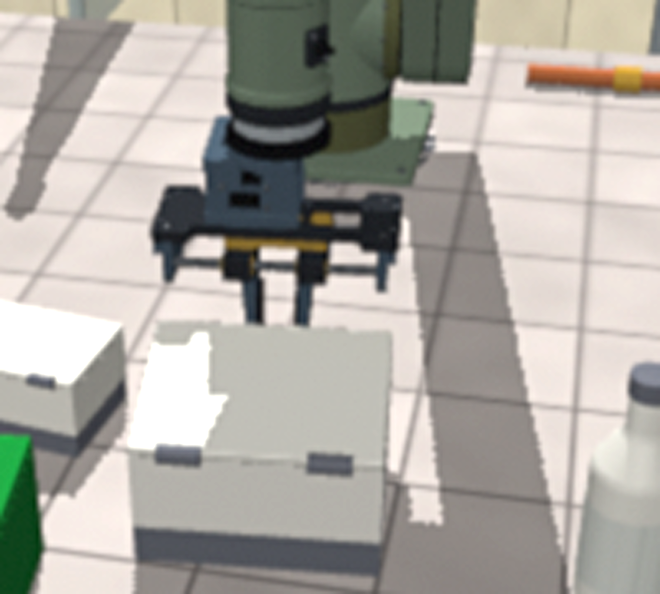

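The cover stands about 10° open (edge +22 mm at crop rows 325-335). The grip has reached its tilt limit and the force is rising, so I'll now lift with the scraper under the cover's edge.

Request:
step_arm([
  [0.0,0,-0.04],
  [0,0,-0.09],
  [0,0,-0.14],
  [0,0,-0.19],
  [0,0,-0.19],
], turn=[0,0,0,0,0])

```text
time_s: 18.4
ee_pos: [535.0, 52.4, 128.5]
ee_rot: [180.0, 0.2, -174.3]
force: [0.0, 0.2, -2.1]
gripper_width: 24.6
gripper_force: 58.0
```

```bash
python3 - <<'E'
from h import *
pitch()
a,_=shot("scene");e=a["color"].max(2);print(e[160:200,[345,352,360]].T)
E
```

```text
t 18.4 rear row 69.71 [(75, 54), (109, 56), (190, 50)]
[535.   52.4 128.5] [ 0.   0.2 -2.1]
[[175 156 164 171 171 168 160 153 156 158 162 168 173 177 180 182 184 185
  187 186 178 161 173 186 187 186 186 184 176 157 148 149 149 148 149 149
  149 148 149 149]
 [186 178 159 172 181 182 182 184 184 185 186 185 186 187 187 188 188 187
  188 188 188 176 156 173 185 184 183 183 174 151 147 148 149 149 148 149
  149 149 149 148]
 [193 185 170 163 174 179 178 179 180 181 181 181 182 183 183 185 186 186
  186 185 186 184 173 158 174 184 183 182 183 176 159 148 148 149 148 149
  149 149 149 149]]
```

Request:
step_arm([
  [0.0,0,-0.03],
  [0,0,-0.06],
  [0,0,-0.09],
  [0,0,-0.12],
  [0,0,-0.12],
], turn=[0,0,0,0,0])

```text
time_s: 19.12
ee_pos: [533.7, 52.3, 164.0]
ee_rot: [180.0, 0.0, -174.3]
force: [-1.0, -0.4, -2.9]
gripper_width: 24.0
gripper_force: 59.0
```

```bash
python3 - <<'E'
from h import *
pitch()
a,_=shot("scene");e=a["color"].max(2);print(e[150:200,[345,352,360]].T)
E
```

```text
t 19.12 rear row 92.13 [(98, 63), (132, 73), (190, 61)]
[533.7  52.3 164. ] [-1.  -0.4 -2.9]
[[109 112 114 115 116 115 116 123 153 190 187 166 174 184 179 171 164 156
  153 153 157 164 170 174 179 180 182 184 186 187 178 162 173 181 163 153
  154 153 154 154 154 153 154 153 153 154 153 154 153 154]
 [ 95  96  98 101 106 110 112 111 123 158 186 178 160 173 181 182 182 183
  184 186 186 185 187 187 187 188 187 188 188 188 187 175 157 175 181 163
  153 153 153 153 154 154 153 155 153 153 154 154 153 152]
 [117 117 117 117 118 117 116 117 141 186 194 185 170 163 174 178 178 180
  180 180 180 181 182 183 184 185 186 185 185 186 186 184 173 158 168 159
  154 154 153 153 153 154 153 154 153 153 154 153 153 153]]
```

Request:
step_arm([
  [-0.02,0,-0.03],
  [-0.04,0,-0.06],
  [-0.05,0,-0.09],
  [-0.06,0,-0.12],
  [-0.06,0,-0.12],
], turn=[0,0,0,0,0])

```text
time_s: 19.85
ee_pos: [553.5, 54.3, 200.6]
ee_rot: [180.0, 0.2, -174.2]
force: [1.0, 0.5, -0.7]
gripper_width: 23.9
gripper_force: 61.2
```

```bash
python3 - <<'E'
from h import *
pitch()
a,_=shot("scene");e=a["color"].max(2);print(e[140:200,[345,352,360]].T)
f,_=shot("wrist")
cv2.imwrite("pics/s4.png",np.vstack([cv2.resize(f["color"],(480,300)),np.clip(cv2.resize(a["color"][90:260,200:472],(480,300),interpolation=cv2.INTER_CUBIC)*1.3,0,255).astype(np.uint8)]))
E
```

```text
t 19.85 rear row 123.25 [(129, 70), (163, 79), (190, 76)]
[553.5  54.3 200.6] [ 1.   0.5 -0.7]
[[ 82  83  80  75  63  73 109 117 115 115 117 116 117 118 117 116 115 120
  150 186 184 163 172 182 179 170 163 155 153 153 158 165 170 175 179 182
  178 164 160 161 161 160 160 160 161 160 160 160 160 161 161 160 160 161
  160 161 160 161 161 161]
 [ 78  80  81  78  77  81 101 105 101  97  96  95  99 102 106 110 112 113
  124 158 186 178 159 172 181 181 182 184 184 185 186 185 186 187 188 188
  184 167 160 160 159 160 161 160 161 160 161 160 160 160 161 160 160 161
  160 161 161 160 160 161]
 [ 78  79  82  78  78  87 109 118 118 117 117 117 117 117 117 118 116 116
  140 186 193 186 170 162 174 178 179 180 181 180 181 182 182 183 184 186
  182 171 163 160 160 160 160 160 160 161 160 161 160 160 160 160 160 160
  160 159 161 161 160 161]]
```

View pics/s4.png

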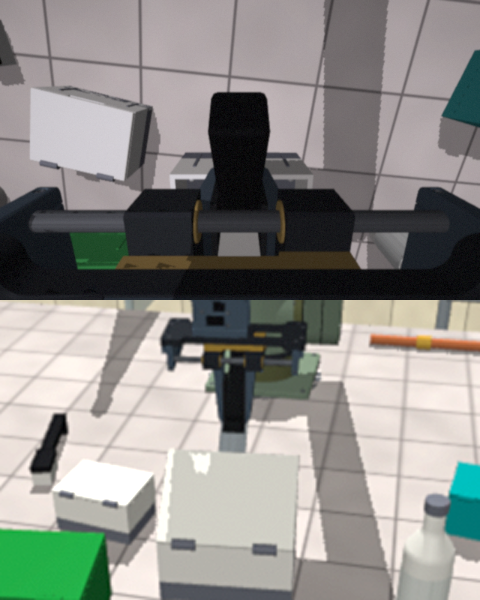

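The wrist and scene views show the cover raised about 30° (edge at scene row ~177), with the scraper tilted tip-down beneath it. I'll keep going up and back along the arc.

Request:
step_arm([
  [-0.02,0,-0.06],
  [-0.05,0,-0.12],
  [-0.1,0,-0.16],
  [-0.15,0,-0.18],
  [-0.15,0,-0.18],
], turn=[0,0,0,0,0])

```text
time_s: 20.62
ee_pos: [597.4, 58.7, 253.1]
ee_rot: [180.0, 0.1, -174.3]
force: [0.4, -0.2, -0.8]
gripper_width: 23.8
gripper_force: 60.9
```

```bash
python3 - <<'E'
from h import *
pitch()
b,_=shot("top");a,_=shot("scene");e=a["color"].max(2);g=a["color"].astype(int)
print(e[120:200:2,[352,360]].T)
E
```

```text
t 20.62 rear row 124.15 [(130, 70), (164, 80), (190, 79)]
[597.4  58.7 253.1] [ 0.4 -0.2 -0.8]
[[ 68  25  41  56  55  54  55  54  65  78  78  80  76 101 102  97 100 106
  113 124 186 161 182 184 187 187 165 155 157 156 157 156 157 156 157 157
  156 157 156 156]
 [ 32  26  51  52  51  52  51  55  78  77  78  81  79 111 118 118 118 118
  117 141 195 170 175 180 181 183 175 154 157 156 156 156 157 156 157 156
  156 156 157 156]]
```

Request:
step_arm([
  [-0.05,0,0],
  [-0.1,0,0],
  [-0.15,0,0],
  [-0.2,0,0],
  [-0.25,0,0],
  [-0.3,0,0],
  [-0.3,0,0],
], turn=[0,0,0,0,0,0,0])

```text
time_s: 21.65
ee_pos: [687.4, 67.8, 252.2]
ee_rot: [180.0, 0.0, -174.2]
force: [0.2, 0.1, -0.7]
gripper_width: 24.0
gripper_force: 61.0
```

```bash
python3 - <<'E'
from h import *
pitch()
a,_=shot("scene")
cv2.imwrite("pics/s5.png",np.clip(cv2.resize(a["color"][70:270,200:467],(800,600),interpolation=cv2.INTER_CUBIC)*1.3,0,255).astype(np.uint8))
E
```

```text
t 21.65 rear row 123.61 [(129, 70), (163, 80), (190, 78)]
[687.4  67.8 252.2] [ 0.2  0.1 -0.7]
```

View pics/s5.png

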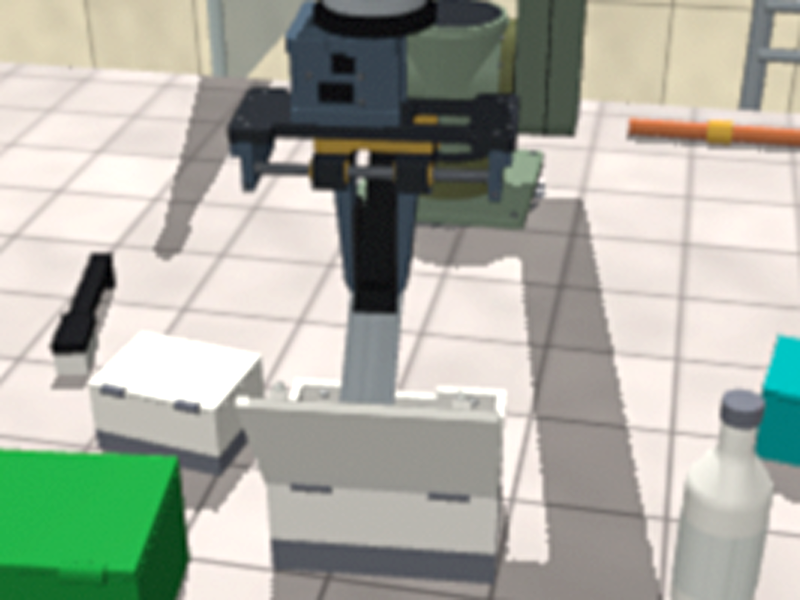

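The picture shows the cover past upright, leaning back about 115° (upper edge at crop rows 400-410). The brush, bottle and the rest are untouched. One more push, then I'll retreat and lay the scraper down.

Request:
step_arm([
  [-0.035,0,0],
  [-0.07,0,0],
  [-0.07,0,0],
  [0.05,0,0],
  [0.2,0,0],
  [0.4,0,0],
  [0.55,0,0],
  [0.65,0,0],
  [0.65,0,0],
], turn=[0,0,0,0,0,0,0,0,0])

```text
time_s: 22.88
ee_pos: [491.5, 48.1, 254.2]
ee_rot: [180.0, 0.1, -174.3]
force: [0.2, -0.3, -0.0]
gripper_width: 23.9
gripper_force: 62.2
```

```bash
python3 - <<'E'
from h import *
go(455,190,100,183)
a,_=shot("scene");e=a["color"].max(2)
print("scene rows 185-245 col 345/300",e[185:250:1,[300,345]].T)
b,_=shot("top");c=b["color"].max(2);print("top cols 305: rows 110-200",c[110:200,[290,320]].T)
E
```

```text
t 22.88 pos [491.5  48.1 254.2] yaw -174.25 F [ 0.2 -0.3 -0. ] w 23.9 | shift [0.0747, 0.4829, 0.5138] turn 0.0076
scene rows 185-245 col 345/300 [[193 193 192 193 193 195 195 194 194 195 198 212 224 201 163 136 124 106
   96  96  96  96  94 105 152 199 196 171 128 106 105 108 107 107 107 106
  107 107 108 107 107 107 107 107 106 106  94  74  87 133 141 140 138 139
  139 139 139 138 139 138 138 139 139 139 129]
 [186 184 184 180 180 179 177 177 177 177 176 179 178 175 169 162 149 140
  139 139 138 139 138 139 139 139 140 148 160 162 148 113 104 106 107 107
  106 107 107 106 107 106 107 107 107 106 107 107 106  92  72  88 133 141
  139 138 139 139 139 139 138 138 139 139 139]]
top cols 305: rows 110-200 [[ 79  79  79  80  80  80  80  79  80  80  79  80  80  80  80  80  80  79
   80  80  80  80  79  80  80  80  80  80  80  81  80  79  80  80  79  80
   79  78  76  84  87  74  59  55  54  54  51  51  52  52  52  51  51  52
   50  52  52  51  52  52  52  52  53  53  53  51  52  51  50  43  41  41
   45  49  51  55  57  60  63  63  66  68  70  70  73  73  75  77  77  79]
 [107 114 125 130 132 132 133 133 133 133 133 132 133 133 132 132 132 132
  133 132 133 132 132 132 132 133 132 132 132 132 132 133 131 122  95  65
   56  66  69  61  55  55  55  53  53  53  52  53  53  52  52  52  52  52
   52  53  59  62  65  71  75  77  77  77  77  76  72  58  45  43  46  50
   53  57  59  61  62  65  67  68  69  71  73  73  76  76  77  79  79  81]]
```

Request:
step_arm([
  [0.07,0.15,0.1],
  [0.075,0.3,0.2],
  [0.075,0.45,0.35],
  [0.075,0.483,0.45],
  [0.075,0.483,0.514],
  [0.075,0.483,0.514],
], turn=[0.0076,0.0076,0.0076,0.0076,0.0076,0.0076])

```text
time_s: 23.72
ee_pos: [455.7, 190.5, 97.3]
ee_rot: [-180.0, -0.2, -177.0]
force: [0.2, 0.3, -1.4]
gripper_width: 23.9
gripper_force: 62.2
```

```bash
python3 - <<'E'
from h import *
pitch()
a,_=shot("scene");u=np.array([.995,.1002]);v=np.array([-.1002,.995]);slot=np.array([578.3,57.3])
for th in(90,100,110,115,120,126):
    t=np.radians(th);X=130-130*np.cos(t)+8*np.sin(t);Z=90+130*np.sin(t)+8*np.cos(t)
    r=[]
    for y in(-80,0,80):
        q=slot+u*X+v*y;r.append(proj(a,[[q[0],q[1],Z]])[0].round(1).tolist())
    print(th,r)
go(455,190,17,183)
E
```

```text
t 23.73 rear row 121.9 [(127, 70), (161, 79), (190, 77)]
[455.7 190.5  97.3] [ 0.2  0.3 -1.4]
90 [[285.7, 178.0], [324.9, 179.9], [364.8, 181.9]]
100 [[283.6, 185.1], [323.5, 187.1], [364.3, 189.2]]
110 [[281.7, 193.9], [322.2, 196.0], [363.6, 198.3]]
115 [[280.8, 198.8], [321.6, 201.1], [363.3, 203.4]]
120 [[279.9, 204.1], [321.0, 206.4], [362.9, 208.8]]
126 [[279.1, 210.8], [320.3, 213.1], [362.5, 215.6]]
t 23.82 pos [456.7 190.5  99.3] yaw -177.0 F [ 0.3  0.2 -0.7] w 23.7 | shift [0.0062, -0.0016, 0.2742] turn 0.0
```

The cover's edge row fits about 126° (the stop). Now I press the scraper flat on the surround and release it.

Request:
step_arm([
  [0,0,0.05],
  [0,0,0.09],
  [0,0,0.13],
  [0,0,0.17],
  [0,0,0.2],
  [0,0,0.22],
  [0,0,0.22],
], turn=[0,0,0,0,0,0,0])

```text
time_s: 24.7
ee_pos: [455.1, 190.0, 32.6]
ee_rot: [-180.0, -0.0, -177.0]
force: [0.0, 0.6, -0.5]
gripper_width: 24.3
gripper_force: 58.0
```

```bash
python3 - <<'E'
from h import *
pitch();go(455,190,15,183)
E
```

```text
t 24.7 rear row 66.75 [(72, 48), (106, 48), (190, 46)]
[455.1 190.   32.6] [ 0.   0.6 -0.5]
t 24.75 pos [455.4 190.1  32.9] yaw -176.98 F [ 0.1  0.3 -0.3] w 24.0 | shift [0.0013, -0.0004, 0.0597] turn 0.0
```

Request:
step_arm([
  [0,0,0.03],
  [0,0,0.05],
  [0,0,0.059],
  [0,0,0.059],
], turn=[0,0,0,0])

```text
time_s: 25.25
ee_pos: [455.2, 190.1, 15.1]
ee_rot: [180.0, -0.0, -177.0]
force: [-0.1, -0.7, -0.8]
gripper_width: 24.6
gripper_force: 58.0
```

Request:
step_arm([
  [0,0,0],
  [0,0,0],
  [0,0,0],
  [0,0,0],
], turn=[0,0,0,0], fingers=-0.4, force=20)

```text
time_s: 25.75
ee_pos: [455.3, 190.1, 15.3]
ee_rot: [180.0, 0.0, -177.0]
force: [-0.2, -0.2, 1.2]
gripper_width: 61.4
gripper_force: 0.0
```

Request:
step_arm([
  [0,0,-0.15],
  [0,0,-0.35],
  [0,0,-0.55],
  [0,0,-0.7],
  [0,0,-0.7],
], turn=[0,0,0,0,0])

```text
time_s: 26.38
ee_pos: [457.2, 190.8, 229.1]
ee_rot: [179.8, 0.5, -177.0]
force: [0.7, -0.8, -0.3]
gripper_width: 63.5
gripper_force: 0.0
```

```bash
python3 - <<'E'
from h import *
# knob look pose: TCP above box centre, towards front
u=np.array([.995,.1002]);p=np.array([578.3,57.3])+u*65
print("knob est",p.round(1))
q=p-u*20
go(q[0],q[1],215,185.75)
w,s=shot("wrist");g=w["color"].max(2);m=(g<35).astype(np.uint8);m[230:]=0
cs,_=cv2.findContours(m,cv2.RETR_EXTERNAL,cv2.CHAIN_APPROX_NONE);k=max(cs,key=cv2.contourArea)[:,0]
print("handle",cv2.minAreaRect(ray(w,k,24)[:,:2].astype(np.float32)))
E
```

```text
knob est [643.   63.8]
t 26.38 pos [457.2 190.8 229.1] yaw -176.99 F [ 0.7 -0.8 -0.3] w 63.5 | shift [-0.529, -0.4586, 0.0502] turn -0.0076
handle ((419.1459655761719, 187.70338439941406), (117.29588317871094, 26.47313690185547), 2.4203758239746094)
```

Request:
step_arm([
  [-0.1,-0.1,0],
  [-0.25,-0.25,0.05],
  [-0.38,-0.4,0.05],
  [-0.43,-0.455,0.05],
  [-0.43,-0.455,0.05],
  [-0.43,-0.455,0.05],
], turn=[-0.0076,-0.0076,-0.0076,-0.0076,-0.0076,-0.0076])

```text
time_s: 27.18
ee_pos: [589.9, 61.5, 209.5]
ee_rot: [180.0, -0.1, -174.2]
force: [-0.0, -0.6, -0.5]
gripper_width: 63.8
gripper_force: 0.0
```

```bash
python3 - <<'E'
from h import *
w,s=shot("wrist");c=w["color"];g=c.max(2);print(s["ee_pos"].round(1),s["ee_rot"].round(1))
print("proj knob",proj(w,[[643,63.8,80]]).round(1),"front wall",proj(w,[[578.3,57.3,90]]).round(1))
x0,y0=[int(v) for v in proj(w,[[643,63.8,80]])[0]]
np.set_printoptions(linewidth=250)
print(g[y0-50:y0+50:5,x0-90:x0+91:9])
E
```

```text
[589.9  61.5 209.5] [ 1.800e+02 -1.000e-01 -1.742e+02]
proj knob [[316.3 248.3]] front wall [[316.2 185.2]]
[[198  69  69  93  70  68  71  70  68  72  70  66  69  67  67  72  67  71  69  95 113]
 [201  63  63  69  65  68  68  68  70  68  70  67  70  71  68  69  67  70  70  89 120]
 [203  64  66  69  70  67  66  70  69  61  45  48  66  70  69  69  70  71  71  93 127]
 [200  66  70  69  70  74  70  72  83  92 110  68  42  71  69  68  68  69  69  92 130]
 [203  70  69  92  94  89 101 104  87  61 104  67  65  70  68  67  70  70  71  94 136]
 [198  64  67  50 103 106 107 108  72  62  91  68  70  54  70  72  70  52  44  93 134]
 [201  67  54  27  97 109 108 102  90 104  49  72  64  66  69  70  67   7  34  76 133]
 [201  61  53  19  97 105 107  98 104 107  53  68  68  65  68  70  68  21  36  30 134]
 [196  59  56  17  85 105 108  99  99 104  90  41  69  72  71  64  67  21  13  29 116]
 [181  56  27  16  78 106 109 102 106 106 104  41  65  64  68  67  68   3  13  37  29]
 [ 57  53  18  13  67 105 106 106 105  92 107  41  61  64  69  66  64  11  12  34  35]
 [ 55  58  19   8  59 107 103 107 107 106 104  62  36  68  70  67  68   9   7  10  35]
 [ 56  33  17  13  43 105 107 106 104 108  99  70  41  66  66  69  68  12  12  10  32]
 [ 51  11  12   4  35 107 106 106 105 101  78 122  59  68  70  67  68  11   9   5  38]
 [ 34  18  14   6  24 107 105 106 107 108 107  71  68  67  69  67  67  13  14   4  29]
 [ 32  18   7  13  21 103 105 104  79 100 106  63  71  65  67  68  66   9   9  18  15]
 [ 25  27  16   7  48 101 102 101  75  76 100  73  67  65  65  63  65  13  18  11  22]
 [ 54  39  57  55  31  31  31  33  26  32  31  34  30  33  30  32  32  31  32  31  32]
 [ 70  76  71  73  40  42  43  40  47  45  44  45  36  36  41  46  38  44  38  41  42]
 [ 85  83  87  67  47  46  53  51  51  47  54  47  54  50  44  48  50  49  50  44  50]]
```

```bash
python3 -c "
from h import *
go(643,63.8,110,220.1)"
```

```text
t 27.23 pos [590.   61.7 209.9] yaw -174.17 F [ 0.4 -0.4  0.4] w 63.9 | shift [-0.1771, -0.0113, 0.3327] turn -0.0952
```

Request:
step_arm([
  [-0.1,-0.011,0],
  [-0.177,-0.011,0],
  [-0.177,-0.011,0.1],
  [-0.177,-0.011,0.2],
  [-0.177,-0.011,0.33],
  [-0.177,-0.011,0.33],
], turn=[-0.0952,-0.0952,-0.0952,-0.0952,-0.0952,-0.0952], fingers=0.0)

```text
time_s: 27.98
ee_pos: [641.4, 63.7, 108.7]
ee_rot: [179.7, -0.3, -139.9]
force: [0.5, 0.3, 0.5]
gripper_width: 45.3
gripper_force: 0.0
```

```bash
python3 - <<'E'
from h import *
go(643,63.8,61,220.1)
w,s=shot("wrist");g=w["color"].max(2);T=T_tool(s)
# bar in tool frame expectation: along x +-30, y +-8, z = 110-80
print(proj(w,[T[:3,3]+T[:3,:3]@[x,y,s["ee_pos"][2]-80] for x in(30,0) for y in(-8,8)]).round(0).tolist())
np.set_printoptions(linewidth=250)
print(g[130:250:8,260:380:6])
E
```

```text
t 27.98 pos [641.4  63.7 108.7] yaw -139.88 F [0.5 0.3 0.5] w 45.3 | shift [-0.0052, -0.0039, 0.1588] turn 0.0
[[306.0, 192.0], [333.0, 192.0], [307.0, 239.0], [332.0, 239.0]]
[[ 69  69  72  68  74  72  74  70  75 145 202 201 193 136 175 178 181 180 180 180]
 [ 70  70  71  70  71  72  72  70  72  73  74 162 205 205 193 142 180 179 181 179]
 [ 71  68  71  68  68  73  69  68  70  72  68  72  69 140 204 203 187 154 178 178]
 [ 72  71  69  68  72  71  71  68  68  70  68  71  69  67  72 159 203 204 177 163]
 [107  78  68  70  71  69  71  68  71  72  70  71  71  70  71  72  69 168 204 203]
 [108 106 112  84  71  69  68  69  71  73  72  74  71  69  71  67  67  72  72 181]
 [108 105 105 109 105  92  76  70  78  72  70  70  71  70  69  67  69  67  67  70]
 [107 107 108 110 107 109  97  71  89  98  96  81  52  64  72  71  70  70  68  70]
 [109 108 110 106 105  93 110 107  69  70  71  67 108 109  57  70  72  68  70  69]
 [107 107 105 107 108 111 107  67 109 110 109  97 108 107 110  88  69  70  68  68]
 [109 108 107  93 106 106  71  68 106 109 106  96 108 105 109 105  67  70  72  72]
 [107 108 106 108 111 104  71  67 106 105 110  96 109 109 107 105 100  97  74  71]
 [ 70  60  19 100 108  99  73  65 106 107 106  91 107 106 109 105 104  13  48  64]
 [ 60  47  22  88 107 106  68  68 106 107  72  54 106 105 108 104  95   5  20  38]
 [ 59  23  14  55 104 103  73  67 107  74  67  58  67 105 107 108 108  14  10  38]]
```

Request:
step_arm([
  [-0.005,-0.004,0.08],
  [-0.005,-0.004,0.14],
  [-0.005,-0.004,0.157],
  [-0.005,-0.004,0.157],
], turn=[0,0,0,0])

```text
time_s: 28.52
ee_pos: [646.5, 62.7, 64.6]
ee_rot: [-180.0, 0.0, -140.0]
force: [-0.2, -0.4, -1.2]
gripper_width: 45.8
gripper_force: 0.0
```

Request:
step_arm([
  [0,0,0],
  [0,0,0],
  [0,0,0],
  [0,0,0],
  [0,0,0],
], turn=[0,0,0,0,0], fingers=1, force=20)

```text
time_s: 29.15
ee_pos: [644.8, 64.7, 64.6]
ee_rot: [179.7, -0.0, -140.0]
force: [-4.2, 5.3, 3.4]
gripper_width: 15.9
gripper_force: 20.0
```

Request:
step_arm([
  [0.005,0.009,0],
  [0.005,0.009,0],
  [0.005,0.009,0],
  [0.005,0.009,0],
  [0.005,0.009,0],
  [0.005,0.009,0],
  [0.005,0.009,0],
  [0.005,0.009,0],
], turn=[0,0.025,0.05,0.075,0.1,0.125,0.15,0.15])

```text
time_s: 30.15
ee_pos: [644.2, 66.5, 64.6]
ee_rot: [179.7, 0.1, 165.9]
force: [1.0, 8.0, 0.5]
gripper_width: 16.4
gripper_force: 20.0
```

```bash
python3 -c "
from h import *
s=env.state();print(s['torque'].round(3),s['force'].round(1));go(643,63.8,64,151.3)"
```

```text
[ 1.574 -0.074  0.151] [1.  8.  0.5]
t 30.15 pos [644.2  66.5  64.6] yaw 165.94 F [1.  8.  0.5] w 16.4 | shift [0.0018, -0.0097, 0.002] turn 0.0407
```

Request:
step_arm([
  [0,0.006,0],
  [0,0.006,0],
  [0,0.006,0],
  [0,0.006,0],
], turn=[0.02,0.041,0.05,0.05])

```text
time_s: 30.65
ee_pos: [644.3, 67.1, 64.6]
ee_rot: [179.9, 0.0, 148.1]
force: [0.3, 6.7, 1.8]
gripper_width: 16.9
gripper_force: 20.7
```

```bash
python3 -c "
from h import *
s=env.state();print(s['torque'].round(3),s['force'].round(1),s['gripper_force']);go(643,63.8,64,151.3)"
```

```text
[1.079 0.059 0.863] [0.3 6.7 1.8] 20.650335252285004
t 30.65 pos [644.3  67.1  64.6] yaw 148.14 F [0.3 6.7 1.8] w 16.9 | shift [-0.0022, -0.0118, 0.0021] turn -0.0088
```

The moment jumped to 0.86 N m (the spring alone gives 0.18), so the knob is at its stop. I'll release it and let it spring back.

Request:
step_arm([
  [0,0,0],
  [0,0,0],
  [0,0,0],
  [0,0,0],
  [0,0,0],
  [0,0,0],
], turn=[0,0,0,0,0,0], fingers=-0.7)

```text
time_s: 31.4
ee_pos: [644.7, 64.9, 64.4]
ee_rot: [180.0, 0.1, 148.0]
force: [-0.1, 0.4, 0.2]
gripper_width: 74.0
gripper_force: 0.0
```

Request:
step_arm([
  [0,0,-0.1],
  [0,0,-0.25],
  [0,0,-0.4],
  [0,0,-0.5],
  [0,0,-0.5],
], turn=[0,0,0,0,0])

```text
time_s: 32.02
ee_pos: [645.7, 65.2, 217.3]
ee_rot: [179.8, 0.3, 148.0]
force: [-0.1, 0.6, -0.3]
gripper_width: 77.4
gripper_force: 0.0
```

```bash
python3 -c "
from h import *
go(540,40,230,185.75)"
```

```text
t 32.02 pos [645.7  65.2 217.3] yaw 148.0 F [-0.1  0.6 -0.3] w 77.4 | shift [0.2541, -0.2576, -0.0449] turn -0.1049
```

Back away and verify the end state: cover angle, knob orientation, scraper and bystanders.

Request:
step_arm([
  [0.2,-0.1,-0.05],
  [0.4,-0.2,-0.1],
  [0.6,-0.25,-0.1],
  [0.75,-0.25,-0.1],
  [0.75,-0.25,-0.1],
  [0.75,-0.25,-0.1],
], turn=[-0.02,-0.05,-0.08,-0.105,-0.105,-0.105])

```text
time_s: 32.78
ee_pos: [413.7, 120.8, 243.6]
ee_rot: [-180.0, 0.0, -174.2]
force: [0.0, -0.7, 0.1]
gripper_width: 77.4
gripper_force: 0.0
```

```bash
python3 - <<'E'
from h import *
s=env.state();print(s["ee_pos"].round(0),s["force"].round(1))
a,_=shot("scene");e=a["color"].max(2);print("cover edge col345",e[205:222,345].tolist())
b,_=shot("top");c=b["color"];o=cv2.imread("pics/top0.png")
d=cv2.absdiff(c,o).max(2);so=cv2.imread("pics/scene0.png");ds=cv2.absdiff(a["color"],so).max(2)
for n,r in(("brush",(420,225,455,305)),("bottle",(196,138,226,172)),("beaker",(440,138,474,170)),("scraper new",(240,200,275,290)),("smallbox",(355,180,410,230))):
    q=d[r[1]:r[3],r[0]:r[2]];print(n,"top",int((q>15).sum()))
for n,r in(("brush",(212,150,245,195)),("bottle",(420,195,462,282)),("beaker",(142,190,180,245))):
    q=ds[r[1]:r[3],r[0]:r[2]];print(n,"scene",int((q>15).sum()))
# knob interior, top view
P=np.array([643,65,80]);pt=proj(b,[P])[0];x,y=pt.astype(int);np.set_printoptions(linewidth=200);print(pt,"\n",c.max(2)[y-18:y+19:2,x-18:x+19:2])
u=np.radians(5.75+34.4)
print("rest bar ends",proj(b,[P+30*np.array([np.cos(u),np.sin(u),0]),P-30*np.array([np.cos(u),np.sin(u),0])]).round(1).tolist())
u=np.radians(5.75-34.4)
print("stop bar ends",proj(b,[P+30*np.array([np.cos(u),np.sin(u),0]),P-30*np.array([np.cos(u),np.sin(u),0])]).round(1).tolist())
m=np.zeros(c.shape[:2],np.uint8);m[200:320,225:290]=(c.max(2)<42)[200:320,225:290]
k=max(cv2.findContours(m,0,1)[0],key=cv2.contourArea)[:,0];print("scraper",cv2.minAreaRect(ray(b,k,24)[:,:2].astype(np.float32)))
E
```

```text
[414. 121. 244.] [ 0.  -0.7  0.1]
cover edge col345 [139, 139, 139, 139, 137, 138, 160, 200, 202, 187, 157, 114, 103, 107, 108, 107, 107]
brush top 0
bottle top 0
beaker top 0
scraper new top 2743
smallbox top 0
brush scene 0
bottle scene 960
beaker scene 0
[303.85935896 172.76517234] 
 [[ 87  87  87  87  86  86  84  85  86  84  86  85  83  81  81  79  79  79  79]
 [ 85  82  82  77  77  69  56  70  77  75  76  77  76  77  76  76  75  76  77]
 [ 76  76  76  74  67  51  52  57  73  75  75  76  76  75  76  76  76  76  76]
 [ 74  75  75  76  71  52  53  53  56  71  76  76  75  75  76  76  75  74  76]
 [ 75  76  75  73  72  57  51  55  53  60  64  73  75  76  75  76  76  76  76]
 [ 73  63  62  55  55  53  69  82  60  52  60  62  66  74  76  76  76  76  76]
 [ 71  53  51  52  52  52  78 106  83  58  61  73  71  68  73  76  76  76  76]
 [ 61  52  51  51  52  48  58  89  89  71  56  62  74  74  71  75  76  75  77]
 [ 51  52  51  51  51  49  51  65  74  75  66  55  70  75  73  73  76  76  76]
 [ 52  52  51  52  49  52  65  55  68  76  75  64  58  75  76  72  76  77  77]
 [ 52  52  52  52  49 
[... 194 characters left out ...]
 75  72  75  76  77]
 [ 52  52  52  52  51  49  58  74  77  74  61  65  75  68  69  70  70  73  68]
 [ 52  52  51  52  52  47  53  71  76  76  73  55  60  56  59  55  55  57  55]
 [ 52  51  51  53  53  51  46  64  74  76  76  69  56  54  53  53  54  54  54]
 [ 52  51  51  52  51  52  51  52  58  60  60  57  53  52  53  53  53  53  54]
 [ 52  52  52  52  52  52  52  53  52  52  53  52  53  54  54  54  54  54  54]
 [ 51  52  52  52  53  51  52  53  53  53  53  53  53  54  53  53  54  55  56]]
rest bar ends [[296.7, 164.3], [311.1, 181.3]]
stop bar ends [[309.3, 163.1], [298.3, 182.5]]
scraper ((320.00091552734375, 239.9499053955078), (131.3697509765625, 19.849937438964844), 10.938264846801758)
```

The cover is at its stop (about 126°), the knob bar lies along its rest direction, and the bystanders are unmoved in the top view. Handing in.

```bash
python3 -c "
from workcell import env
print(env.job_done())"
```

```text
the job is handed in; nothing more can be done
None
```

I handed the job in at about 33 s of the 72 s allowed: the cover was prised open with the scraper and left leaning back at about 126°, the knob was turned to its stop and sprang back, the scraper lies flat on the surround, and the top view shows the brush, bottle and beaker unmoved.

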